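# Jack up the carving board and hold it for wedging

### The job

The hinged carving board with the marble rosette has to be tilted up so that a mate can slip wedges under it: first push the yellow sprung plunger fully down to throw off the brass catch, then stand the little lever jack on the bench with its saddle centred squarely under the red-marked lift lug, without bumping the board. Pump the jack's black-padded handle once fully down and let it come fully up again to bed the saddle, then press it fully down a second time and finish while holding it down, the board raised on the jack alone. Leave the tools and wedges lying about where they are, and do not topple the jack.

Things in the scene. Friction and masses are not known exactly. Their poses are not given: they have to be found in the camera images.
- stand: fixed cast-iron stand, 62 mm high, 330 mm wide (y), 250 mm deep (x), that carries the hinged board. Its x axis points from the lug side (towards the robot) to the hinge side; lug and plunger stick out on the near side. Origin on the bench 30 mm before the board's near edge, at mid-width (lug and plunger stand at about this x). The bench is free under the lug.
- board: elm carving board, 250 x 300 x 22 mm, with a grey marble rosette (156 mm wide, top 110 mm above the bench) wedged on it and the steel lug on its edge; hinged on the far (+x) edge of the stand. Origin at the middle of its near (-x) lower edge; underside 62 mm above the bench. Board, rosette and lug weigh about 3 kg, so about 13 N are needed at the lug to raise it.
- lift_point (a point): marked lift point: centre of the flat underside of the steel lug, below the red disc (32 mm) painted on its top. The lug is a level plate 8 mm thick, 44 mm wide (y); it ends 23 mm on the robot's side (stand -x) of this point. Underside 62 mm above the bench, board down. Clamped elsewhere along the edge each time, at least 95 mm to the stand's +y side of the plunger.
- plunger_top (a point): centre of the top of the yellow plunger cap (32 mm across), 108 mm above the bench, moving straight down. The cap stands on a green bracket 40 x 51 mm whose top is 74 mm above the bench.
- plunger (a joint): travel of the plunger, 0 (up) to 0.015 m (fully down). Sprung: about 4 N at the start, 10 N fully down; it comes back up when let go, the catch stays off.
- catch (a joint): angle of the brass catch that hooks over the board's edge: 0 = hooked (the board cannot rise), about 0.3 rad = thrown off by the plunger; it stays where it is put.
- jack: loose lever jack, about 0.8 kg, standing upright on the bench. Origin on the underside, below its blue grip block. Grey base plate 190 x 64 x 8 mm (from 105 mm behind to 85 mm ahead of the origin). Its x axis points forward to the saddle, the handle points back (-x).
- jack_grip (a point): point to grasp, 55 mm above the jack's underside in the middle of the blue upright grip block: 30 mm wide (across, jack y) and 28 mm long (jack x), from 8 to 78 mm high.
- saddle_top (a point): centre of the top of the round steel saddle (40 mm across), 55 mm ahead of jack_grip on the jack's x axis; 52 mm above the jack's underside with the handle up, 86 mm with the handle fully down.
- pump_pad (a point): centre of the upper face of the black rubber press pad (34 x 32 mm) at the handle's end. The handle pivots 45 mm behind the origin, 62 mm above the underside, and the pad is 105 mm from the pivot; with the handle up the pad is 137 mm behind the origin and 113 mm high, fully down 148 mm behind and 52 mm high.
- pump (a joint): handle angle: 0 = up (sprung up), 0.6 rad = fully down. Pressing it raises the saddle 57 mm per rad. About 2 N at the pad without load, 8 to 11 N with the board on the saddle; let go it comes back up by itself.
- dummy: blackened soft-iron dummy (round mallet) standing on its head, 80 mm across, 167 mm high; bystander. Origin under its middle.
- callipers: brass outside callipers lying flat, 165 x 116 mm; bystander. Origin near the middle, on the underside.
- wedge_a: hardwood splitting wedge 130 x 40 x 34 mm; bystander. Origin under its middle.
- wedge_b: hardwood splitting wedge 130 x 40 x 34 mm; bystander. Origin under its middle.
- chisel: steel stone chisel lying along its x axis, 237 mm long, 16 mm thick; bystander. Origin near the middle, on the underside.
- rubbing_stone: reddish rubbing stone 100 x 50 x 30 mm; bystander. Origin under its middle.

How it is judged:
On the way, in this order (a step that is already met when the one before it is completed fails the run):
1. the plunger is pushed fully down and the catch thrown off (value of joint plunger above 0.013 m and value of joint catch above 0.25 rad), for 0.1 s.
2. the jack stands on the bench, saddle under the lift point, handle up, board still down (horizontal distance between saddle_top and lift_point below 0.013 m and height (world z) of jack below 0.004 m and angle between jack's own z axis and vertical below 0.06 rad and value of joint pump below 0.1 rad and height (world z) of lift_point below 0.066 m), for 0.2 s.
3. first full stroke: handle down, board raised (value of joint pump above 0.54 rad and height (world z) of lift_point above 0.077 m and horizontal distance between saddle_top and lift_point below 0.013 m), for 0.1 s.
4. the handle is up again and the board down (value of joint pump below 0.12 rad and height (world z) of lift_point below 0.068 m), for 0.1 s.
At the end, for the whole second after the job is handed in: After one full stroke and return, fingers hold the handle down (over 0.54 rad, over 2 N); lug over 77 mm high, borne by the jack alone (over 4 N), robot off the board; saddle within 13 mm of the lift point in plan; jack flat (0.06 rad), catch off, bystanders within 20 mm (all of step 3 and height (world z) of jack below 0.004 m and angle between jack's own z axis and vertical below 0.06 rad and value of joint catch above 0.2 rad and contact force between jack and board above 4 N and contact force between the fingers and jack above 2 N and contact force between each of the fingers, the arm and board below 0.5 N and distance of each of dummy, callipers, wedge_a, wedge_b, chisel, rubbing_stone from where it was at the start of the episode below 0.02 m); the arm keeps its last pose, push and grip.
It fails at once if a tool or wedge lying about is moved more than 20 mm (distance of any of dummy, callipers, wedge_a, wedge_b, chisel, rubbing_stone from where it was at the start of the episode above 0.02 m).
It fails at once if the jack is toppled (tilted more than 0.7 rad) (angle between jack's own z axis and vertical above 0.7 rad).
It fails at once if the robot bumps the board, rosette or lug with more than 10 N (contact force between any of the fingers, the arm and board above 10 N).
It also fails if it takes over 72 s, if anything falls off the work surface, if the arm or the gripper's body presses on something with over 40 N, if the wrist force passes 120 N, or if a joint passes its speed limit or range.

### The arm

A 7-joint arm with a two-finger parallel gripper is mounted at the origin on the work surface. World frame = base frame: x ahead of the robot, y to its left, z up, the work surface at z = 0. Lengths are in m, angles in rad, forces in N, time in s.
With the tool pointing down it reaches from about 0.4 to 0.85 m from the base axis. Payload 10.4 kg.
Tool frame: the origin (TCP) lies between the finger pads; the fingertips stand ahead of it and the grasp point (between the pads) lies 5 mm behind it (manip.tip_extent is the z of the fingertips in the tool frame, in m); z points along the fingers, y is the line along which they close (so a half turn about z gives the same grasp; the last joint's range is limited). The gripper opens to 85 mm and grips with 20 to 120 N. Pads are 22 mm wide; open, the fingers measure 114 mm over their backs; the gripper's body (76 mm by 85 mm) begins 54 mm behind the grasp point. The pads swing forward as they close: fully open they stand 13 mm farther back than shut.
Start: joints at [1.08, 0.332, -0.065, 1.46, 0.022, 1.35, -0.088], TCP at [0.282, -0.558, 0.245] pointing down, gripper open.
Joint ranges: [-2.6, 2.6], [-0.5, 2.12], [-1.47, 1.34], [0.16, 2.42], [-1.27, 4.41], [0.06, 2.06], [-2.6, 2.6]. Speed limits (rad/s): [2.22, 2.22, 2.79, 2.79, 3.14, 3.14, 3.14].

### API

Orientations are given as a unit quaternion [x, y, z, w].
In Python, from workcell import status, viewer, manip gives the robot as it stands.
- The arm moves only by the tool play_rows, never from a script. Its argument "plan" is one flat list of numbers, 7 for each row, row after row: the turn, a rotation vector about the tool's x, y, z in degrees, then the shift along the tool's x, y, z in m, then the opening, from 0 (shut) to 1 (fully open). In form: [ax, ay, az, dx, dy, dz, grip, ax, ay, az, dx, dy, dz, grip, ...]. A call has 1 to 20 rows; each row is the pose to reach, as a shift and turn from the pose commanded when the call began, along the tool's axes at that moment; what a row does not reach only later rows make up. A row lasts 1/8 s, in which the tool goes at most 62.5 mm and 10.7 degrees, less where a joint would pass 70% of its speed; a pose out of reach is approached as far as the arm can. A call with a gripper value outside its range is refused whole. The fingers move at their own pace and stop on an object; "squeeze" is the grip in N (left out, the last holds). Time passes only in rows, so rows that repeat a pose let the fingers close. It gives the time, the measured TCP pose, the force, the opening and the grip force at its end, in the units of the state.
- status.get_obs(): the state, without advancing time (a new reading comes with each control period).
- viewer.camera(name): name is "side" or "top" or "wrist"; returns the picture (420x560x3 uint8, red, green, blue); there is no depth.
- viewer.camera_model(name): a dict with "fx", "fy", "cx", "cy" (pixels), "D" ([k1, k2, p1, p2, k3] as OpenCV has them; the pictures are not rectified), "R" (3x3) and "t" (3): a world point X has camera coordinates R X + t. Camera axes: x right, y down, z forward; pixel columns grow to the right and rows downward; lengths in m; the calibration is good to about 2 mm. A picture is of the moment at which its call begins: read the wrist's pose just before it. camera_model takes no time and is no camera call; for the wrist camera it gives the pose at the moment of the call.
- manip.hand_in(): hands the job in; it is judged then, once.
The state is a dict: "clock": time; "joint_pos": joint angles; "joint_velocities": joint speeds; "tau": joint torques, N m; "position": TCP position; "ee_rot": TCP orientation; "ft_force": force on the tool from outside, world axes, zero at the start; "torque": the same for the moment, N m; "grip_width": opening from 0.0 (shut) to 1.0 (fully open); "grasp_force": force on a finger pad.
Only numpy, scipy, OpenCV 4.12 (cv2) and the standard library are available. Lean on these libraries where they do the work, as an engineer would, in place of code of your own. Each camera call takes 0.05 s, during which the arm holds its last target. There are 200 camera calls.

## Working session

There is one attempt and no reset: what is moved stays moved. The work goes in short steps, Python scripts to look and compute and a tool call to move; the robot and the scene stay as the last step left them, time stands still between calls to the robot, and variables do not carry over. Pictures are saved under pics/ and viewed, at most 10 in all, crops included, and the job is handed in when it is done.

Besides the shell and the picture viewer there is one more tool, called as name(argument=value, ...) on one line, values as JSON. play_rows: Moves the arm, as the interface text tells. Its arguments: {"type":"object","properties":{"plan":{"type":"array","items":{"type":"number"}},"squeeze":{"type":"number"}},"required":["plan"]}

```bash
mkdir -p pics; python3 - <<'E'
from workcell import status, viewer, manip
import cv2,numpy as np
o=status.get_obs();print(o['clock'],o['position'],o['ee_rot'],manip.tip_extent)
for n in ("top","side"):
    im=viewer.camera(n);cv2.imwrite(f"pics/{n}0.png",im[:,:,::-1])
    m=viewer.camera_model(n);print(n,m)
E
```

```text
0.0 [ 0.28167081 -0.55753286  0.24452337] [ 9.72768044e-01  2.31779712e-01 -1.95839113e-04 -6.77453701e-04] 0.014
top {'fx': 464.63357644569703, 'fy': 464.63357644569703, 'cx': 285.68870215004955, 'cy': 209.43407433286814, 'D': array([-0.13288739,  0.        ,  0.        ,  0.        ,  0.        ]), 'R': array([[ 6.79693301e-04, -9.99964105e-01, -8.44553709e-03],
       [-9.96508785e-01,  2.77813599e-05, -8.34879653e-02],
       [ 8.34852031e-02,  8.47279812e-03, -9.96472996e-01]]), 't': array([-0.01859113,  0.52689333,  1.53707115])}
side {'fx': 389.25507299637445, 'fy': 389.25507299637445, 'cx': 275.1168566582641, 'cy': 209.62533920247444, 'D': array([5.55835774e-05, 0.00000000e+00, 0.00000000e+00, 0.00000000e+00,
       0.00000000e+00]), 'R': array([[-0.87660638, -0.48118932,  0.00425416],
       [-0.35271004,  0.63648519, -0.68591707],
       [ 0.32734826, -0.60277977, -0.72766728]]), 't': array([0.47003029, 0.25259693, 1.06203359])}
```

View pics/top0.png

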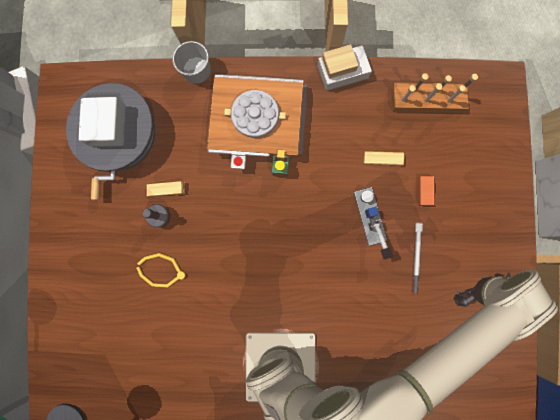

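View pics/side0.png

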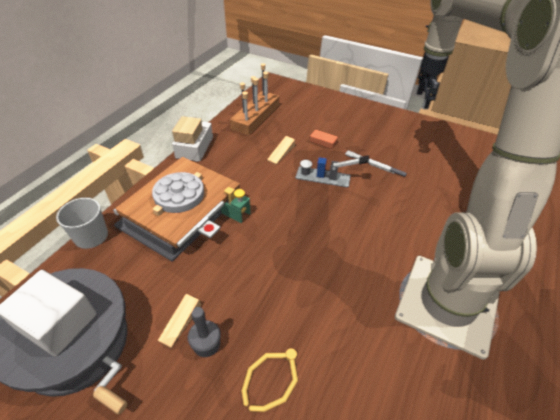

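The top view shows the red disc at about (238,161), the plunger at (280,166), the saddle at (367,196), the blue grip at (374,213) and the pad at (387,252). The chisel lies at (418,258), right of the jack. The side view agrees.

```bash
cat > h.py <<'E'
import numpy as np,cv2
from scipy.spatial.transform import Rotation as Rn
def ray(m,uv,z):
    K=np.array([[m['fx'],0,m['cx']],[0,m['fy'],m['cy']],[0,0,1]])
    p=cv2.undistortPoints(np.array([[uv]],float),K,m['D'])[0,0]
    d=m['R'].T@np.r_[p,1];c=-m['R'].T@m['t'];return c+d*(z-c[2])/d[2]
def blob(im,box,name):
    x0,y0,x1,y1=box;h=cv2.cvtColor(im[y0:y1,x0:x1],cv2.COLOR_RGB2HSV).astype(int);H,S,V=h[...,0],h[...,1],h[...,2]
    k={'red':((H<5)|(H>174))&(S>170)&(V>120),'yellow':(H>24)&(H<35)&(S>170)&(V>130),'blue':(H>105)&(H<130)&(S>110)&(V>40),
       'black':(V<45),'white':(S<40)&(V>150)}[name]
    v,u=np.nonzero(k);return (u.mean()+x0,v.mean()+y0,len(u)) if len(u) else None
E
python3 - <<'E'
from h import *
from workcell import viewer
m=viewer.camera_model('top');im=cv2.imread('pics/top0.png')[:,:,::-1].copy()
for n,b,c,z in [('lug',(225,150,250,172),'red',.07),('plg',(270,158,290,176),'yellow',.108),('grip',(362,202,386,224),'blue',.07),('sad',(358,187,378,203),'white',.052),('pad',(376,243,398,262),'black',.113)]:
    r=blob(im,b,c);print(n,r,ray(m,r[:2],z).round(4) if r else 0)
for uv in [(214,76),(303,81),(299,156),(209,151)]:print(ray(m,uv,.084).round(3))
print('chis',[ray(m,p,.01).round(3) for p in((418,225),(416,290))],'stone',ray(m,(427,191),.03).round(3),'wedge',ray(m,(384,158),.03).round(3))
m=viewer.camera_model('side');im=cv2.imread('pics/side0.png')[:,:,::-1].copy()
for n,b,c,z in [('lug',(198,218,220,240),'red',.07),('plg',(230,186,250,200),'yellow',.108),('grip',(312,152,330,180),'blue',.05),('sad',(298,157,314,175),'white',.052)]:
    r=blob(im,b,c);print(n,r,ray(m,r[:2],z).round(4) if r else 0)
E
```

```text
lug (np.float64(237.67307692307693), np.float64(160.8653846153846), 52) [0.6834 0.1394 0.07  ]
plg (np.float64(279.5072463768116), np.float64(164.92753623188406), 69) [0.6626 0.0007 0.108 ]
grip (np.float64(372.7285714285714), np.float64(211.31428571428572), 70) [ 0.5167 -0.3027  0.07  ]
sad (np.float64(365.62068965517244), np.float64(194.6551724137931), 174) [ 0.5734 -0.2831  0.052 ]
pad None 0
[0.971 0.222 0.084]
[ 0.951 -0.076  0.084]
[ 0.696 -0.062  0.084]
[0.714 0.233 0.084]
chis [array([ 0.475, -0.468,  0.01 ]), array([ 0.255, -0.458,  0.01 ])] stone [ 0.589 -0.497  0.03 ] wedge [ 0.701 -0.352  0.03 ]
lug (np.float64(208.33333333333334), np.float64(227.61111111111111), 36) [0.6841 0.1412 0.07  ]
plg (np.float64(236.0), np.float64(195.0), 1) [0.6638 0.0171 0.108 ]
grip (np.float64(321.031007751938), np.float64(166.9922480620155), 129) [ 0.5135 -0.2944  0.05  ]
sad (np.float64(305.0444444444444), np.float64(165.23333333333332), 90) [ 0.566  -0.2734  0.052 ]
```

```bash
cat >> h.py <<'E'
def to(o,p,yaw=None):
    "shift/turn in tool axes to go to TCP p with tool x heading yaw(deg), z down"
    R0=Rn.from_quat(o['ee_rot']);d=R0.inv().apply(np.array(p)-o['position'])
    x=R0.as_matrix()[:,0];y0=np.degrees(np.arctan2(x[1],x[0]));yaw=y0 if yaw is None else yaw
    R1=Rn.from_euler('z',yaw,degrees=True)*Rn.from_rotvec([np.pi,0,0])
    print('t',o['clock'],'pos',o['position'].round(4),'yaw',y0.round(2),'F',o['ft_force'].round(1),'w',o['grip_width']);print('turn',(R0.inv()*R1).as_rotvec(degrees=True).round(2),'shift',d.round(4))
E
python3 - <<'E'
from h import *
from workcell import status
to(status.get_obs(),[.655,-.002,.21],-3)
E
```

```text
t 0.1 pos [ 0.2817 -0.5576  0.2446] yaw 26.81 F [-0.2 -0.6  0. ] w 1.0017706580838175
turn [-7.000e-02  2.000e-02  2.981e+01] shift [ 0.5837 -0.3274  0.035 ]
```

play_rows(plan=[0,0,4,0.06,-0.033,0.003,0,0,0,7,0.12,-0.066,0.007,0,0,0,10,0.17,-0.096,0.01,0,0,0,13,0.22,-0.124,0.013,0,0,0,15,0.27,-0.152,0.016,0,0,0,18,0.32,-0.18,0.02,0,0,0,20,0.37,-0.208,0.022,0,0,0,23,0.42,-0.236,0.025,0,0,0,25,0.47,-0.264,0.028,0,0,0,28,0.52,-0.292,0.032,0,0,0,29.8,0.56,-0.315,0.034,0,0,0,29.8,0.584,-0.327,0.035,0,0,0,29.8,0.584,-0.327,0.035,0,0,0,29.8,0.584,-0.327,0.035,0])

```text
clock: 1.85
position: [0.6553, -0.0038, 0.2099]
ee_rot: [1.0, -0.027, -0.0, 0.0]
ft_force: [-0.3, 0.3, 0.1]
grip_width: -0.001
grasp_force: 0.0
```

```bash
python3 - <<'E'
from h import *
from workcell import status,viewer
to(status.get_obs(),[.6626,.0007,.13],-3)
m=viewer.camera_model('wrist');im=viewer.camera('wrist');cv2.imwrite('pics/w1.png',im[:,:,::-1]);np.save('w1.npy',m,allow_pickle=True)
for c,z in(('yellow',.108),('red',.07)):
    r=blob(im,(0,0,560,420),c);print(c,r,ray(m,r[:2],z).round(4) if r else 0)
E
```

```text
t 1.85 pos [ 0.6553 -0.0038  0.2099] yaw -3.05 F [-0.3  0.3  0.1] w -0.0006264382116886692
turn [ 0.05  0.04 -0.05] shift [ 0.0071 -0.0049  0.0799]
yellow (np.float64(269.80444444444447), np.float64(207.3111111111111), 225) [ 6.633e-01 -1.000e-04  1.080e-01]
red (np.float64(109.97819314641744), np.float64(180.70093457943926), 963) [0.6853 0.1392 0.07  ]
```

View pics/w1.png

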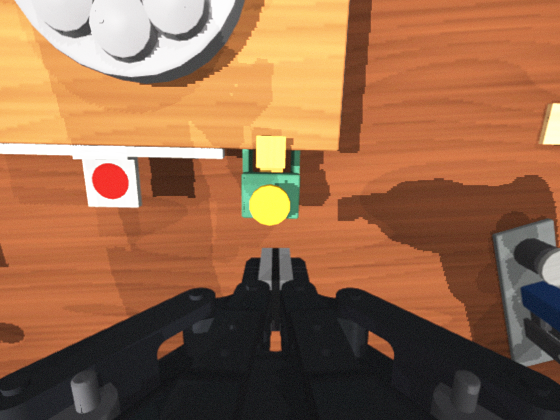

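The wrist view shows the yellow cap at (269,205), the red disc at (110,181) on its lug, and the catch behind the plunger; both measurements agree with the top view within 2 mm. Pressing the plunger.

play_rows(plan=[0,0,0,0.008,-0.0035,0.04,0,0,0,0,0.008,-0.0035,0.075,0,0,0,0,0.008,-0.0035,0.085,0,0,0,0,0.008,-0.0035,0.093,0,0,0,0,0.008,-0.0035,0.1,0,0,0,0,0.008,-0.0035,0.104,0,0,0,0,0.008,-0.0035,0.107,0,0,0,0,0.008,-0.0035,0.108,0,0,0,0,0.008,-0.0035,0.108,0,0,0,0,0.008,-0.0035,0.108,0])

```text
clock: 3.15
position: [0.6646, -0.0005, 0.107]
ee_rot: [1.0, -0.027, 0.002, 0.001]
ft_force: [-13.9, -2.3, 22.9]
grip_width: 0.0
grasp_force: 11.8
```

play_rows(plan=[0,0,0,0,0,-0.03,0,0,0,0,0,0,-0.08,0,0,0,0,-0.008,0,-0.12,0,0,0,0,-0.008,0,-0.12,0])

```text
clock: 3.65
position: [0.6577, 0.0009, 0.2282]
ee_rot: [1.0, -0.026, 0.004, -0.0]
ft_force: [1.0, 0.1, -0.0]
grip_width: -0.001
grasp_force: 0.0
```

```bash
python3 - <<'E'
from h import *
from workcell import status,viewer
to(status.get_obs(),[.45,-.325,.24],19)
m0=np.load('w1.npy',allow_pickle=True).item()
a=[ray(m0,p,.084) for p in((245,150),(345,150))];d=a[0]-a[1];print('edge',a,np.degrees(np.arctan2(-d[0],d[1])))
a=[ray(m0,p,.084) for p in((344,145),(350,5))];d=a[1]-a[0];print('side edge yaw',np.degrees(np.arctan2(d[1],d[0])))
a=[ray(m0,p,.07) for p in((88,206),(139,206))];d=a[0]-a[1];print('lug yaw',np.degrees(np.arctan2(-d[0],d[1])),a)
im=viewer.camera('wrist');m=viewer.camera_model('wrist')
for c,z in(('yellow',.108),('red',.07)):
    r=blob(im,(0,0,560,420),c);print(c,r,ray(m,r[:2],z).round(4) if r else 0)
cv2.imwrite('pics/w2.png',im[60:300,60:420,::-1])
E
```

```text
t 3.65 pos [0.6577 0.0009 0.2282] yaw -3.02 F [ 1.   0.1 -0. ] w -0.0007713514001465452
turn [  0.08  -0.51 -22.02] shift [-0.1901  0.3364 -0.0137]
edge [array([0.7061254 , 0.01785017, 0.084     ]), array([ 0.70176965, -0.06294189,  0.084     ])] -3.086004532884794
side edge yaw -2.2259889954046197
lug yaw -3.082197745671953 [array([0.66380521, 0.16307843, 0.07      ]), array([0.66136212, 0.11770705, 0.07      ])]
yellow (np.float64(276.1038461538462), np.float64(206.34615384615384), 260) [ 6.623e-01 -3.000e-04  1.080e-01]
red (np.float64(126.13549160671462), np.float64(181.3621103117506), 834) [0.6844 0.1376 0.07  ]
```

View pics/w2.png

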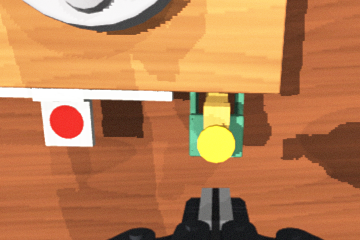

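The catch's yellow hook now sits clear of the board edge, so it is thrown off. Next I go to the jack.

play_rows(plan=[0,0,-3,-0.02,0.04,-0.005,1,0,0,-6,-0.05,0.09,-0.01,1,0,0,-10,-0.08,0.14,-0.014,1,0,0,-13,-0.11,0.19,-0.014,1,0,0,-16,-0.14,0.24,-0.014,1,0,0,-19,-0.165,0.29,-0.014,1,0,0,-22,-0.18,0.32,-0.014,1,0,0,-22,-0.19,0.336,-0.014,1,0,0,-22,-0.19,0.336,-0.014,1,0,0,-22,-0.19,0.336,-0.014,1])

```text
clock: 4.95
position: [0.4497, -0.323, 0.2362]
ee_rot: [0.986, 0.166, 0.0, -0.0]
ft_force: [-0.6, 0.8, 0.7]
grip_width: 1.0
grasp_force: 0.0
```

```bash
python3 - <<'E'
from h import *
from workcell import status,viewer
to(status.get_obs(),[.515,-.300,.055],19)
m=viewer.camera_model('wrist');im=viewer.camera('wrist');cv2.imwrite('pics/w3.png',im[:,:,::-1]);np.save('w3.npy',m,allow_pickle=True)
E
```

```text
t 4.95 pos [ 0.4497 -0.323   0.2362] yaw 19.1 F [-0.6  0.8  0.7] w 0.9997567517337549
turn [-0.03 -0.03  0.1 ] shift [ 0.0692 -0.0003  0.1813]
```

View pics/w3.png

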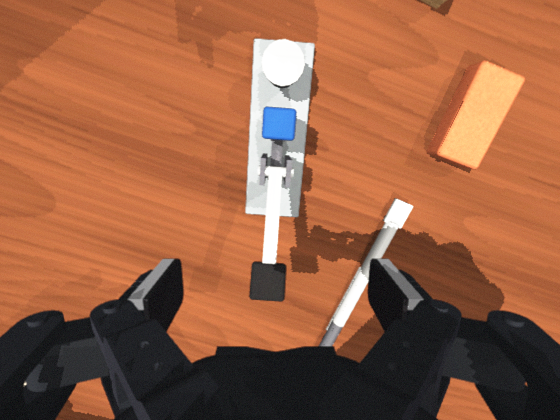

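The jack is seen whole: saddle (284,63), blue grip top (279,124), pad (267,281), base corners (255,39), (314,43), (299,216) and (247,214).

```bash
python3 - <<'E'
from h import *
from workcell import status
m=np.load('w3.npy',allow_pickle=True).item()
P={n:ray(m,p,z) for n,p,z in(('sad',(284,63),.052),('grip',(279,124),.078),('pad',(267,281),.113),('c1',(255,39),.008),('c2',(314,43),.008),('c3',(299,216),.008),('c4',(247,214),.008))}
for k,v in P.items():print(k,v.round(4))
d=P['sad']-P['pad'];yaw=np.degrees(np.arctan2(d[1],d[0]));print('yaw',yaw,'len',np.linalg.norm(d[:2]),np.linalg.norm((P['sad']-P['grip'])[:2]))
u=d[:2]/np.linalg.norm(d[:2]);print('grip est',P['sad'][:2]-.055*u,P['pad'][:2]+.137*u,'base c',(P['c1']+P['c2']+P['c3']+P['c4'])[:2]/4+.01*u)
d=(P['c1']+P['c2']-P['c3']-P['c4']);print('base yaw',np.degrees(np.arctan2(d[1],d[0])))
g=(P['sad'][:2]-.055*u+P['pad'][:2]+.137*u+P['grip'][:2])/3;print(g)
to(status.get_obs(),[*g,.06],yaw)
E
```

```text
sad [ 0.5708 -0.2897  0.052 ]
grip [ 0.5175 -0.3032  0.078 ]
pad [ 0.3854 -0.3375  0.113 ]
c1 [ 0.5909 -0.252   0.008 ]
c2 [ 0.6074 -0.3112  0.008 ]
c3 [ 0.4267 -0.3612  0.008 ]
c4 [ 0.4086 -0.3014  0.008 ]
yaw 14.431205941349939 len 0.1914988645773661 0.05504216460470111
grip est [ 0.51758208 -0.30344999] [ 0.5180674 -0.3033251] base c [ 0.51807849 -0.30395979]
base yaw 15.317605029807147
[ 0.5177048  -0.30331182]
t 5.0 pos [ 0.4497 -0.323   0.2363] yaw 19.13 F [ 0.3 -0.  -0.1] w 1.0058886296252765
turn [-0.02 -0.03  4.7 ] shift [0.0706 0.0037 0.1763]
```

play_rows(plan=[0,0,2.2,0.035,0.002,0,1,0,0,4.3,0.0706,0.0037,0.01,1,0,0,4.3,0.0706,0.0037,0.05,1,0,0,4.3,0.0706,0.0037,0.09,1,0,0,4.3,0.0706,0.0037,0.13,1,0,0,4.3,0.0706,0.0037,0.16,1,0,0,4.3,0.0706,0.0037,0.178,1,0,0,4.3,0.0706,0.0037,0.183,1,0,0,4.3,0.0706,0.0037,0.183,1,0,0,4.3,0.0706,0.0037,0.183,1,0,0,4.3,0.0706,0.0037,0.183,0.3,0,0,4.3,0.0706,0.0037,0.183,0.2,0,0,4.3,0.0706,0.0037,0.183,0.1,0,0,4.3,0.0706,0.0037,0.183,0,0,0,4.3,0.0706,0.0037,0.183,0,0,0,4.3,0.0706,0.0037,0.183,0], squeeze=60)

```text
clock: 7.0
position: [0.5166, -0.3048, 0.0536]
ee_rot: [0.992, 0.128, 0.0, -0.0]
ft_force: [-2.1, 3.5, 6.1]
grip_width: 0.342
grasp_force: 60.6
```

```bash
python3 - <<'E'
from h import *
from workcell import status
o=status.get_obs()
u=np.array([np.cos(np.radians(-3.1)),np.sin(np.radians(-3.1))]);L=np.array([.685,.1386]);g=L-.055*u
print(o['grasp_force'],g);to(o,[*(g-.12*u),.095],-3.1);to(o,[*g,.053],-3.1)
E
```

```text
60.64144849777222 [0.63008048 0.14157433]
t 7.0 pos [ 0.5166 -0.3048  0.0536] yaw 14.72 F [-2.1  3.5  6.1] w 0.3424249074966671
turn [-0.02 -0.   17.82] shift [ 0.109  -0.4397 -0.0413]
t 7.0 pos [ 0.5166 -0.3048  0.0536] yaw 14.72 F [-2.1  3.5  6.1] w 0.3424249074966671
turn [-0.02 -0.   17.82] shift [ 0.2232 -0.4029  0.0008]
```

play_rows(plan=[0,0,0,0,0,-0.02,0,0,0,0,0,0,-0.042,0,0,0,2,0.01,-0.04,-0.042,0,0,0,5,0.022,-0.09,-0.042,0,0,0,7,0.035,-0.14,-0.042,0,0,0,9,0.047,-0.19,-0.042,0,0,0,11,0.06,-0.24,-0.042,0,0,0,13,0.072,-0.29,-0.042,0,0,0,15,0.084,-0.34,-0.042,0,0,0,17,0.096,-0.385,-0.042,0,0,0,17.8,0.105,-0.42,-0.042,0,0,0,17.8,0.109,-0.435,-0.042,0,0,0,17.8,0.109,-0.4397,-0.042,0,0,0,17.8,0.109,-0.4397,-0.042,0,0,0,17.8,0.109,-0.4397,-0.042,0])

```text
clock: 8.88
position: [0.5105, 0.146, 0.0952]
ee_rot: [1.0, -0.028, -0.0, 0.0]
ft_force: [0.2, -0.3, -8.3]
grip_width: 0.344
grasp_force: 62.1
```

```bash
python3 - <<'E'
from h import *
from workcell import status,viewer
to(status.get_obs(),[.6301,.1416,.057],-3.1)
m=viewer.camera_model('wrist');im=viewer.camera('wrist');cv2.imwrite('pics/w4.png',im[:,:,::-1]);np.save('w4.npy',m,allow_pickle=True)
r=blob(im,(0,0,560,420),'red');print(r,ray(m,r[:2],.07).round(4) if r else 0)
E
```

```text
t 8.875 pos [0.5105 0.146  0.0952] yaw -3.21 F [ 0.2 -0.3 -8.3] w 0.3442288354989157
turn [ 0.05  0.   -0.11] shift [ 0.1196 -0.0023  0.0382]
None 0
```

View pics/w4.png

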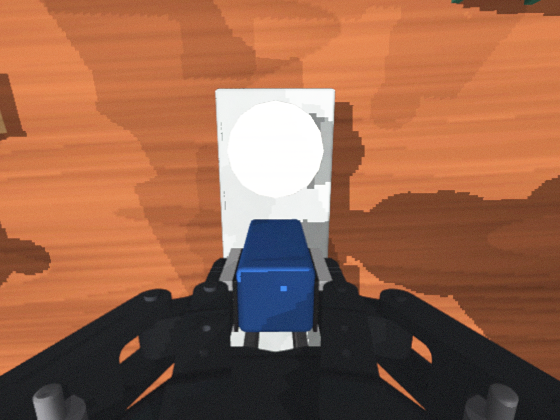

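The jack hangs straight in the grip, with the saddle centre at (275.5,149).

```bash
python3 - <<'E'
from h import *
from workcell import status
m=np.load('w4.npy',allow_pickle=True).item();o=status.get_obs()
s=ray(m,(275.5,149),.0936);t=o['position'];L=np.array([.6848,.1387])
print(s,s-t,np.hypot(*(s-t)[:2]))
a,b=ray(m,(217,90),.0496),ray(m,(334,90),.0496);d=a-b;print('front edge',np.degrees(np.arctan2(-d[0],d[1])),np.linalg.norm(d))
# mean of seen and nominal offset
u=np.array([np.cos(np.radians(-3.2)),np.sin(np.radians(-3.2))])
off=((s-t)[:2]+.056*u)/2
to(o,[*(L-off),.058],-3.2)
E
```

```text
[0.56816275 0.1427134  0.0936    ] [ 0.05764917 -0.00355126 -0.00164838] 0.05775844781024168
front edge -3.2314970186820653 0.06171189384741299
t 8.925 pos [0.5105 0.1463 0.0952] yaw -3.2 F [-1.1  0.3 -8.2] w 0.34468375881443203
turn [ 0.04  0.   -0.  ] shift [ 0.1176 -0.0024  0.0372]
```

play_rows(plan=[0,0,0,0.005,-0.0024,0.02,0,0,0,0,0.01,-0.0024,0.037,0,0,0,0,0.02,-0.0024,0.038,0,0,0,0,0.04,-0.0024,0.038,0,0,0,0,0.06,-0.0024,0.038,0,0,0,0,0.075,-0.0024,0.038,0,0,0,0,0.09,-0.0024,0.038,0,0,0,0,0.1,-0.0024,0.038,0,0,0,0,0.11,-0.0024,0.038,0,0,0,0,0.1155,-0.0024,0.038,0,0,0,0,0.1176,-0.0024,0.038,0,0,0,0,0.1176,-0.0024,0.038,0,0,0,0,0.1176,-0.0024,0.041,0,0,0,0,0.1176,-0.0024,0.042,0,0,0,0,0.1176,-0.0024,0.042,0])

```text
clock: 10.8
position: [0.6277, 0.1438, 0.0536]
ee_rot: [1.0, -0.027, -0.0, 0.0]
ft_force: [-3.8, -0.3, -3.2]
grip_width: 0.345
grasp_force: 62.7
```

```bash
python3 - <<'E'
from h import *
from workcell import status,viewer
to(status.get_obs(),[.6279,.1419,.0535],-3.2)
m=viewer.camera_model('wrist');im=viewer.camera('wrist');cv2.imwrite('pics/w5.png',im[:,:,::-1])
r=blob(im,(0,0,560,420),'red');print(r,ray(m,r[:2],.07).round(4) if r else 0)
E
```

```text
t 10.8 pos [0.6277 0.1438 0.0536] yaw -3.08 F [-3.8 -0.3 -3.2] w 0.3447675547060267
turn [0.01 0.01 0.12] shift [0.0004 0.0019 0.0001]
(np.float64(279.95142994088513), np.float64(150.80220482505192), 6259) [0.6856 0.139  0.07  ]
```

View pics/w5.png

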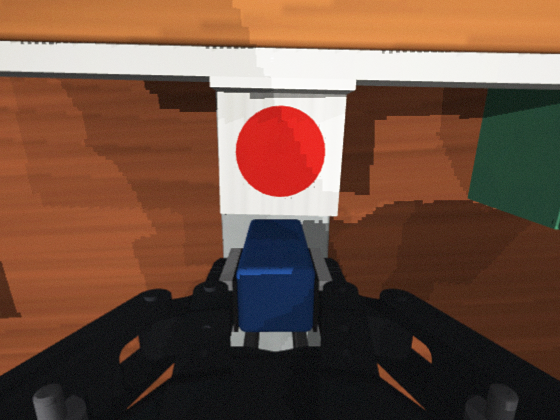

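The red disc at (280,151) is centred over the jack: lug (0.6856, 0.139) against saddle about (0.6846, 0.1405). Releasing and going up, then back over the pad.

play_rows(plan=[0,0,0,0,0,0.001,0.5,0,0,0,0,0,0.001,0.8,0,0,0,0,0,0.001,1,0,0,0,0,0,0.001,1,0,0,0,0,0,-0.02,1,0,0,0,0,0,-0.06,1,0,0,0,0,0,-0.11,1,0,0,0,-0.01,0,-0.16,1,0,0,0,-0.06,0,-0.18,0.6,0,0,0,-0.11,0,-0.18,0.2,0,0,0,-0.16,0,-0.18,0,0,0,0,-0.19,0,-0.18,0,0,0,0,-0.2,0,-0.18,0,0,0,0,-0.2,0,-0.18,0])

```text
clock: 12.6
position: [0.4286, 0.1546, 0.2343]
ee_rot: [1.0, -0.027, 0.001, 0.0]
ft_force: [0.1, -0.8, -1.2]
grip_width: 0.001
grasp_force: 0.0
```

```bash
python3 - <<'E'
from h import *
from workcell import status,viewer
to(status.get_obs(),[.493,.1512,.135],-3.1)
m=viewer.camera_model('wrist');im=viewer.camera('wrist');cv2.imwrite('pics/w6.png',im[:,:,::-1]);np.save('w6.npy',m,allow_pickle=True)
for n,b,c,z in(('grip',(0,0,560,420),'blue',.078),('red',(0,0,560,420),'red',.07)):
    r=blob(im,b,c);print(n,r,ray(m,r[:2],z).round(4) if r else 0)
E
```

```text
t 12.6 pos [0.4286 0.1546 0.2343] yaw -3.09 F [ 0.1 -0.8 -1.2] w 0.0005620266216020621
turn [ 0.   -0.11  0.01] shift [ 0.0643 -0.0001  0.0994]
grip (np.float64(275.60526315789474), np.float64(1.3421052631578947), 38) [0.5942 0.1453 0.078 ]
red None 0
```

View pics/w6.png

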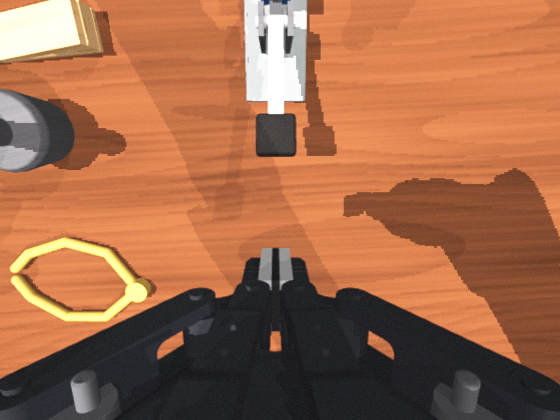

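The pad is at (276,134) and the base's rear corners are at (248,101) and (304,101). The callipers and dummy stay well to the left.

```bash
python3 - <<'E'
from h import *
from workcell import status
m=np.load('w6.npy',allow_pickle=True).item()
p=ray(m,(276,134),.113);a,b=ray(m,(248,101),.008),ray(m,(304,101),.008)
u=np.array([np.cos(np.radians(-3.1)),np.sin(np.radians(-3.1))])
print('pad',p,'saddle from pad',p[:2]+.192*u,'rear',a,b,'saddle from rear',(a+b)[:2]/2+.160*u)
print('dummy edge',ray(m,(73,130),.03),'callip',ray(m,(150,290),.01))
to(status.get_obs(),[*p[:2],.135],-3.1)
E
```

```text
pad [0.49106634 0.15059305 0.113     ] saddle from pad [0.68278538 0.14020992] rear [0.52627296 0.17883753 0.008     ] [0.52297071 0.11817076 0.008     ] saddle from rear [0.68438771 0.13985154]
dummy edge [0.50556322 0.36095667 0.03      ] callip [0.30751955 0.31989864 0.01      ]
t 12.65 pos [0.4291 0.1545 0.234 ] yaw -3.11 F [ 0.6 -0.5  0.1] w -0.0013912084644925114
turn [-0.02 -0.08 -0.01] shift [0.062  0.0006 0.0991]
```

play_rows(plan=[0,0,0,0.03,0,0.03,0,0,0,0,0.06,0.0005,0.06,0,0,0,0,0.063,0.0005,0.09,0,0,0,0,0.063,0.0005,0.1,0,0,0,0,0.063,0.0005,0.107,0,0,0,0,0.06,0.0005,0.113,0,0,0,0,0.0576,0.0005,0.119,0,0,0,0,0.0555,0.0005,0.125,0,0,0,0,0.0536,0.0005,0.131,0,0,0,0,0.052,0.0005,0.1375,0,0,0,0,0.051,0.0005,0.1435,0,0,0,0,0.0503,0.0005,0.15,0,0,0,0,0.05,0.0005,0.156,0,0,0,0,0.05,0.0005,0.162,0,0,0,0,0.0505,0.0005,0.168,0,0,0,0,0.0505,0.0005,0.172,0,0,0,0,0.0505,0.0005,0.174,0,0,0,0,0.0505,0.0005,0.174,0,0,0,0,0.0505,0.0005,0.174,0])

```text
clock: 15.02
position: [0.4802, 0.1517, 0.0637]
ee_rot: [1.0, -0.027, 0.002, 0.0]
ft_force: [-16.1, -6.9, 50.9]
grip_width: -0.001
grasp_force: 26.9
```

```bash
python3 - <<'E'
from h import *
from workcell import status,viewer
o=status.get_obs();print(o['position'],o['ft_force'])
m=viewer.camera_model('side');im=viewer.camera('side');cv2.imwrite('pics/s7.png',cv2.resize(im[150:300,130:330,::-1],(800,600)))
a=blob(cv2.imread('pics/side0.png')[:,:,::-1].copy(),(198,215,220,240),'red');b=blob(im,(190,205,225,240),'red');print(a,b)
E
```

```text
[0.48019378 0.1517432  0.06373185] [-16.07354265  -6.90164337  50.87819182]
(np.float64(208.33333333333334), np.float64(227.61111111111111), 36) (np.float64(206.65625), np.float64(221.09375), 32)
```

View pics/s7.png

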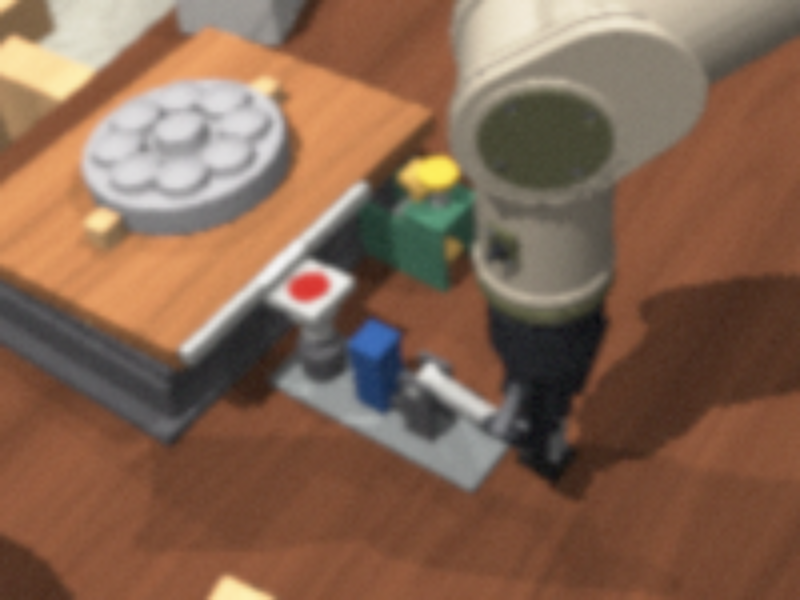

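The side view shows the board raised: red disc up about 6 px, saddle under the lug, jack flat, handle down. I press with 51 N, so the second stroke can be gentler. Now letting it up.

play_rows(plan=[0,0,0,0,0,-0.006,0,0,0,0,0,0,-0.012,0,0,0,0,0,0,-0.018,0,0,0,0,0.0005,0,-0.0305,0,0,0,0,0.003,0,-0.043,0,0,0,0,0.007,0,-0.055,0,0,0,0,0.0125,0,-0.067,0,0,0,0,0.0125,0,-0.085,0,0,0,0,-0.04,0,-0.115,0,0,0,0,-0.05,0,-0.115,0,0,0,0,-0.05,0,-0.115,0])

```text
clock: 16.45
position: [0.4284, 0.1538, 0.1746]
ee_rot: [1.0, -0.027, 0.0, 0.0]
ft_force: [-0.0, 0.1, -0.1]
grip_width: 0.003
grasp_force: 0.0
```

```bash
python3 - <<'E'
from h import *
from workcell import status,viewer
o=status.get_obs()
m=viewer.camera_model('wrist');im=viewer.camera('wrist')
ms=viewer.camera_model('side');s=viewer.camera('side')
print(blob(s,(190,205,225,240),'red'))
a=np.hstack([im[0:330,130:430],cv2.resize(s[150:300,150:300],(330,330))]);cv2.imwrite('pics/w8.png',a[:,:,::-1])
np.save('w8.npy',m,allow_pickle=True);to(o,[.4911,.1506,.135],-3.1)
E
```

```text
(np.float64(208.33333333333334), np.float64(227.61111111111111), 36)
t 16.45 pos [0.4284 0.1538 0.1746] yaw -3.08 F [-0.   0.1 -0.1] w 0.002589280973469448
turn [ 0.04 -0.05  0.02] shift [ 0.0628 -0.0002  0.0396]
```

View pics/w8.png

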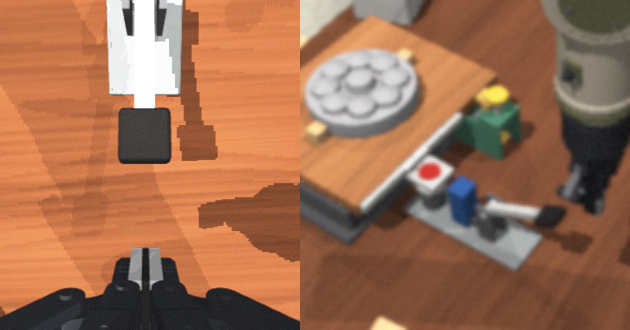

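The board is down again (disc back at its starting pixel), the handle is up, and the pad is at (275,135).

```bash
python3 - <<'E'
from h import *
from workcell import status
m=np.load('w8.npy',allow_pickle=True).item()
p=ray(m,(275,135),.113);print('pad',p,'saddle',p[:2]+.192*np.array([.9985,-.054]));print(ray(m,(239,94),.008),ray(m,(307,94),.008))
to(status.get_obs(),[*p[:2],.127],-3.1)
E
```

```text
pad [0.49078543 0.15049094 0.113     ] saddle [0.68249743 0.14012294]
[0.52662883 0.18083679 0.008     ] [0.52332747 0.11993308 0.008     ]
t 16.55 pos [0.429  0.1536 0.174 ] yaw -3.13 F [-0.  -0.1  0.5] w -0.0027822830443156614
turn [ 0.01  0.02 -0.03] shift [ 0.0619 -0.0003  0.047 ]
```

play_rows(plan=[0,0,0,0.04,0,0,0,0,0,0,0.0625,0,0.02,0,0,0,0,0.0625,0,0.038,0,0,0,0,0.0625,0,0.047,0,0,0,0,0.06,0,0.053,0,0,0,0,0.0575,0,0.059,0,0,0,0,0.0555,0,0.065,0,0,0,0,0.0535,0,0.071,0,0,0,0,0.052,0,0.0775,0,0,0,0,0.051,0,0.0835,0,0,0,0,0.0505,0,0.09,0,0,0,0,0.0505,0,0.096,0,0,0,0,0.0505,0,0.102,0,0,0,0,0.051,0,0.107,0,0,0,0,0.051,0,0.111,0,0,0,0,0.051,0,0.1125,0,0,0,0,0.051,0,0.1125,0,0,0,0,0.051,0,0.1125,0,0,0,0,0.051,0,0.1125,0])

```text
clock: 18.92
position: [0.4798, 0.1513, 0.0647]
ee_rot: [1.0, -0.027, 0.001, 0.001]
ft_force: [-15.4, -6.0, 38.6]
grip_width: 0.001
grasp_force: 20.4
```

```bash
python3 - <<'E'
from h import *
from workcell import status,viewer
o=status.get_obs();print(o['clock'],o['position'],o['ft_force'])
print(blob(viewer.camera('side'),(190,205,225,240),'red'))
o=status.get_obs();print(o['clock'],o['position'],o['ft_force'])
E
```

```text
18.925 [0.47979294 0.15133886 0.06473493] [-15.44271409  -5.97958571  38.60433386]
(np.float64(206.93333333333334), np.float64(221.43333333333334), 30)
18.975 [0.47976672 0.15136972 0.06470552] [-15.60650191  -6.36475373  38.8291756 ]
```

```bash
python3 -c "
from workcell import manip
print(manip.hand_in())"
```

```text
the job is handed in; nothing more can be done
None
```

I handed the job in at about 19 s: catch thrown off, jack's saddle within about 3 mm of the lift point, one full stroke and return done, and the handle held down with the board raised; the hand-in gave no verdict.

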